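# Hold the clamp-lid jar open at 60 degrees

## Task

Unlatch the clamp-lid jar by pulling its blue clasp tab away from the lid so that the clasp swings right down, while the lid stays shut. Then raise the lid (the wire loop at its front is its handle) to about 60 degrees from shut and keep holding it there so that I can drop crackers in: finish still holding it, since it falls shut if let go, and on the way never let it go past upright, where the hinge wire unhooks. Leave the pick cup, the egg ring and the pestle alone.

Things in the scene. Friction and masses are not known exactly. Their poses are not given: they have to be found in the camera images.
- jar: Glass jar, 100 mm across, rim 100 mm above its underside, fixed in a black rubber holder (124 mm across, 13 mm high) on a white cutting board whose top is 15 mm above the work surface. Origin: centre of the jar's underside, on the board. x points from the front (clasp side, roughly facing the robot) to the back (hinge side), z up.
- lid (a joint): Angle of the glass lid, rad: 0 shut (level), 1.047 = 60 degrees, 1.57 upright, stop 1.9. Hinged at the back, its front goes up and back. About 0.28 kg (varies), swings freely: falls shut when let go; lifting takes 1 to 2 N at the loop. Shut: disc 100 mm across, 12 mm thick, top 112 mm above the jar's underside (flat boss 5 mm higher). The closed clasp lets the loop rise only 4 mm.
- lid_hinge (a point): Point on the lid's hinge axis: in the jar frame at x +56 mm, y 0, z +106 mm.
- lid_bar (a point): Middle of the crossbar of the lid's wire pull loop, in front of the lid in its plane. Round steel bar 9 mm thick, parallel to the hinge, 148 mm from its axis (shut: jar frame x -92, y 0, z +106 mm). 55 mm clear between the loop's side wires, 37 mm between bar and lid edge, 35 mm below once the clasp is open. The bar can turn between gripping fingers.
- clasp (a joint): Angle of the front clasp, rad: 0 closed (upright, hooked over the middle of the loop's crossbar), grows as its top swings away from the lid to the front and down; stop at 1.5 (open, sticking out to the front). Pivot parallel to the hinge at jar frame x -80, z +55 mm. Light friction holds it up (under 0.5 N at the tab); past about 0.4 rad it drops open by its own weight. Starts at 0 to 0.06.
- clasp_tab (a point): Middle of the top of the clasp's blue tab: 26 mm wide (along the hinge direction), 8 mm thick, 40 mm tall, leaning 10 degrees to the front. Closed: jar frame x -110, y 0, z +150 mm. Its upper 33 mm stand free, with clear space behind it over the lid (the steel hook at its foot reaches back to jar frame x -83, top at z +118 mm).
- pick_cup: White cup 64 mm across, 70 mm high, with green food picks standing to 105 mm; loose on the board, origin centre of its underside. Leave alone.
- egg_ring: Red heart-shaped egg ring, about 95 mm across, 16 mm high (a tab to 26 mm), loose on the board, origin near its centre at its underside. Leave alone.
- pestle: Dark wooden pestle, 148 mm long, up to 36 mm thick, lying on the board along its own x, origin near its middle at board height. Leave alone.

How it is judged:
By the outcome, as a careful person would: the job done as asked, in the order asked, and still so for the second after the job is handed in, while the arm keeps its last pose, push and grip.
It also fails if it takes over 45 s, if anything falls off the work surface, if the arm or the gripper's body presses on something with over 40 N, if the wrist force passes 120 N, or if a joint passes its speed limit or range.

## Robot

A 6-joint arm with a two-finger parallel gripper is mounted at the origin on the work surface. World frame = base frame: x ahead of the robot, y to its left, z up, the work surface at z = 0. Lengths are in m, angles in rad, forces in N, time in s.
With the tool pointing down it reaches from about 0.375 to 0.925 m from the base axis. Payload 5.7 kg.
Tool frame: the origin (TCP) lies on the centre line of the jaws, within the pads' length; the fingertips stand 19 mm ahead of it and the grasp point (between the pads) is the TCP (r.tip_extent is the distance from the TCP to the fingertips, in m); z points along the fingers, y is the direction in which the jaws open and shut (so a half turn about z gives the same grasp; the last joint's range is limited). The gripper opens to 85 mm and grips with 20 to 120 N. Pads are 22 mm wide; open, the fingers measure 114 mm over their backs; the gripper's body (76 mm by 85 mm) begins 54 mm behind the grasp point. The pads swing forward as they close: fully open they stand 13 mm farther back than shut.
Start: joints at [1.058, 0.359, 1.51, -0, 1.272, -0.115], TCP at [0.232, 0.553, 0.25] pointing down, gripper open.
Joint ranges: [-2.97, 2.97], [-1.01, 2.36], [0.21, 2.38], [-0.96, 4.11], [0.2, 2.71], [-2.98, 2.98]. Speed limits (rad/s): [2.39, 2.39, 3.14, 3.14, 3.14, 3.14].

## Interface

Orientations are given as a 3x3 rotation matrix whose columns are the frame's x, y, z axes.
In Python, from plant import r gives the robot as it stands. The module is installed in compiled form; this text tells all that it offers.
- The arm moves only by the tool drive_tool, never from a script. Its argument "steps" is a list of rows, each a list of 7 numbers: the finger opening in mm, from 0 to 85.4, then the shift along the tool's x, y, z in mm, then the turn, a rotation vector about the tool's x, y, z in units of 10 degrees (1.0 is 10 degrees). In form: [[grip, x, y, z, ax, ay, az], ...]. A call has 1 to 12 rows; each row is the pose to reach, as a shift and turn from the pose commanded when the call began, along the tool's axes at that moment; what a row does not reach only later rows make up. A row lasts 1/8 s, in which the tool goes at most 62.5 mm and 10.7 degrees, less where a joint would pass 70% of its speed; a pose out of reach is approached as far as the arm can. A call with a gripper value outside its range is refused whole. The fingers move at their own pace and stop on an object; the grip force is fixed at half the most. Time passes only in rows, so rows that repeat a pose let the fingers close. It gives the time, the measured TCP pose, the force and the opening at its end, in the units of the state.
- r.observe(): the state, without advancing time (a new reading comes with each control period).
- r.read_camera(name): name is "scene" or "top"; returns a dict with "pixels" (384x512x3 uint8, red, green, blue), "fx", "fy", "cx", "cy" (pixels), "extrinsics" (4x4, takes a point from world to camera coordinates). Camera axes: x right, y up, looking along -z (the intrinsics and any distortion apply to the point x, -y, -z); pixel columns grow to the right and rows downward; lengths in m; the calibration is good to about 2 mm. A picture is of the moment at which its call begins. There is no depth.
- r.sign_off(): hands the job in, once; it reports no verdict.
The state is a dict: "t": time; "q": joint angles; "qd": joint speeds; "joint_efforts": joint torques, N m; "tool_pos": TCP position; "tcp_rot": TCP orientation; "force": force on the tool from outside, world axes, zero at the start; "torque": the same for the moment, N m; "grip_width": finger opening in m.
Only numpy, scipy, OpenCV 4.12 (cv2) and the standard library are available. Lean on these libraries where they do the work, as an engineer would, in place of code of your own. Each camera call takes 0.05 s, during which the arm holds its last target.

## Working session

There is one attempt and no reset: what is moved stays moved. The work goes in short steps, Python scripts to look and compute and a tool call to move; the robot and the scene stay as the last step left them, time stands still between calls to the robot, and variables do not carry over. Pictures are saved under pics/ and viewed, and the job is handed in when it is done.

Besides the shell and the picture viewer there is one more tool, called by a JSON object that holds its "fn" and its "kwargs", one argument or row to a line. drive_tool: Moves the arm, as the interface text tells. Its arguments: {"type":"object","properties":{"steps":{"type":"array","items":{"type":"array","items":{"type":"number"}}}},"required":["steps"]}

```bash
mkdir -p pics
cat > h.py <<'E'
import numpy as np, cv2
from plant import r
def shot(n,tag):
    c=r.read_camera(n); cv2.imwrite(f'pics/{tag}.png',c['pixels'][:,:,::-1]); 
    np.savez(f'pics/{tag}.npz',**{k:c[k] for k in c}); return c
def proj(c,P):
    P=np.atleast_2d(P); E=np.array(c['extrinsics']); p=P@E[:3,:3].T+E[:3,3]
    return np.c_[c['cx']+c['fx']*p[:,0]/-p[:,2], c['cy']+c['fy']*(-p[:,1])/-p[:,2]]
def ray(c,u,v):
    E=np.array(c['extrinsics']); d=np.array([(u-c['cx'])/c['fx'],-(v-c['cy'])/c['fy'],-1.])
    return -E[:3,:3].T@E[:3,3], E[:3,:3].T@d
def onz(c,u,v,z):
    o,d=ray(c,u,v); return o+d*(z-o[2])/d[2]
E
python3 - <<'E'
from h import *
for n in('scene','top'):
    c=shot(n,n+'0'); print({k:c[k] for k in c if k!='pixels'}); 
s=r.observe(); print(s)
E
```

```text
{'fx': 452.296754785397, 'fy': 452.296754785397, 'cx': 254.50065687009882, 'cy': 195.27166090280772, 'extrinsics': array([[ 0.83086892,  0.55633156, -0.0123299 , -0.55188977],
       [-0.46885201,  0.71181078,  0.52297535,  0.24561845],
       [ 0.29972424, -0.42874307,  0.85225862, -1.30878529],
       [ 0.        ,  0.        ,  0.        ,  1.        ]])}
{'fx': 403.43536095706384, 'fy': 403.43536095706384, 'cx': 257.7140574686136, 'cy': 194.116901225999, 'extrinsics': array([[ 0.0183182 , -0.9998307 , -0.00173645, -0.0072545 ],
       [ 0.97555965,  0.01749311,  0.21903736, -0.65935813],
       [-0.2189699 , -0.00570638,  0.97571493, -0.98221164],
       [ 0.        ,  0.        ,  0.        ,  1.        ]])}
{'t': 0.1, 'q': array([ 1.05792945e+00,  3.59459773e-01,  1.51133149e+00, -6.01715493e-06,
        1.27251474e+00, -1.15077357e-01]), 'qd': array([-4.66581861e-04, -1.07607546e-03, -1.09133399e-03, -5.07400650e-05,
       -1.47406913e-03, -1.45511332e-04]), 'joint_efforts': array([ 7.16645845e-04, -5.28653419e+01, -2.79350281e+01, -2.54802735e-04,
        4.99283386e-03, -8.34560836e-06]), 'tool_pos': array([0.23213401, 0.552636  , 0.2495189 ]), 'tcp_rot': array([[-9.21920153e-01,  3.87379055e-01, -8.35689109e-04],
       [ 3.87379909e-01,  9.21918960e-01, -1.49573249e-03],
       [ 1.91022195e-04, -1.70267510e-03, -9.99998532e-01]]), 'force': array([ 0.51544321, -0.17583651, -0.03582098]), 'torque': array([-0.01944983, -0.02200827, -0.06550815]), 'grip_width': 0.08546652104321364}
```

View pics/scene0.png

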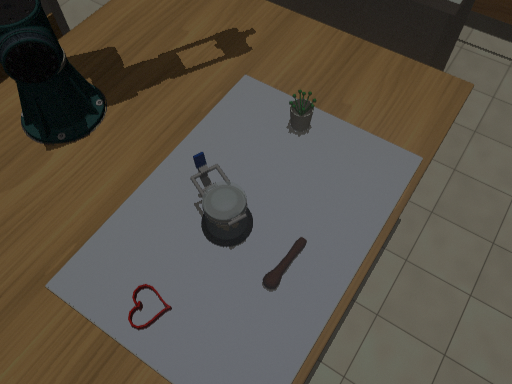

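View pics/top0.png

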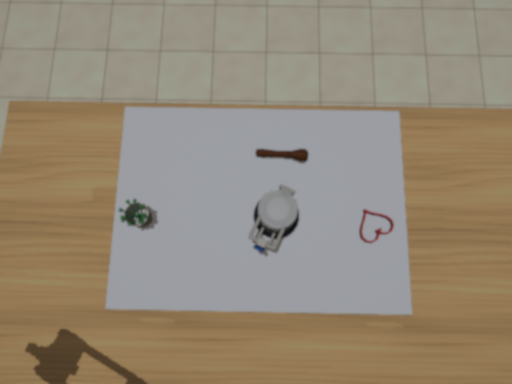

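Run:
```python
import cv2
a=cv2.imread('pics/scene0.png')[140:260,170:270]; b=cv2.imread('pics/top0.png')[170:270,230:320]
cv2.imwrite('pics/z1.png',cv2.resize(a,None,fx=5,fy=5,interpolation=cv2.INTER_CUBIC))
cv2.imwrite('pics/z2.png',cv2.resize(b,None,fx=6,fy=6,interpolation=cv2.INTER_CUBIC))
```

```text
(no output)
```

View pics/z1.png

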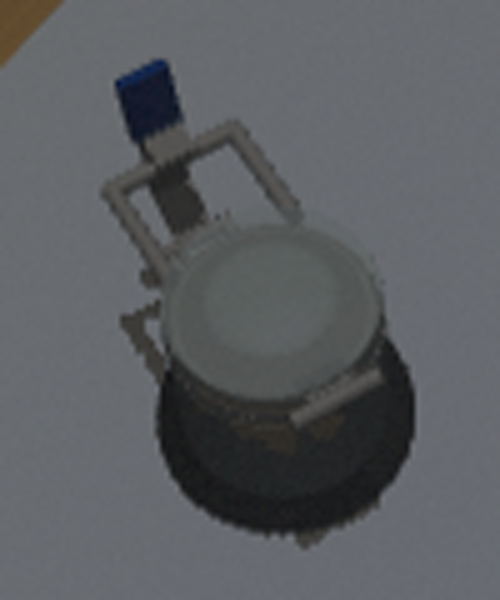

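View pics/z2.png

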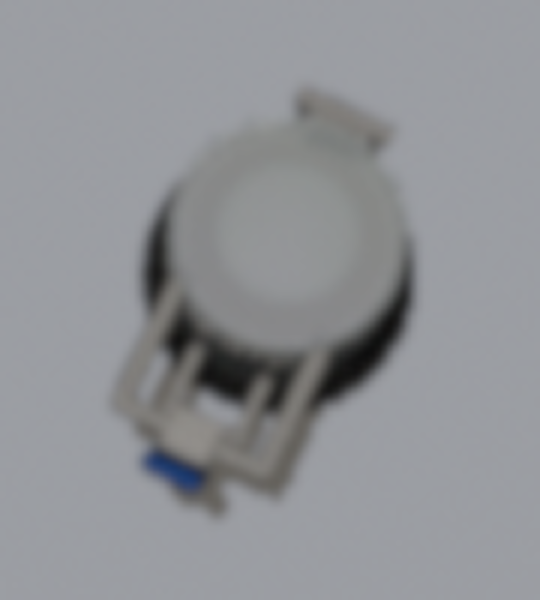

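```bash
cat > fit.py <<'E'
from h import *
from scipy.optimize import least_squares
S=dict(np.load('pics/scene0.npz')); T=dict(np.load('pics/top0.npz'))
z0=.015
def w(p,L):
    c,s=np.cos(p[2]),np.sin(p[2]); L=np.atleast_2d(L)
    return np.c_[p[0]+c*L[:,0]-s*L[:,1],p[1]+s*L[:,0]+c*L[:,1],L[:,2]+z0]
a=np.linspace(0,2*np.pi,60)
obs=[]
def s(u,v):return ((u+.5)/5-.5+170,(v+.5)/5-.5+140)
def t(u,v):return ((u+.5)/6-.5+230,(v+.5)/6-.5+170)
obs=[(S,s(112,192),(-.092,.032,.106)),(S,s(234,128),(-.092,-.032,.106)),
(T,t(124,398),(-.092,.032,.106)),(T,t(273,484),(-.092,-.032,.106)),
(S,s(142,71),(-.110,0,.150)),(T,t(289,240),(0,0,.112)),(S,s(272,312),(0,0,.112)),(T,t(175,470),(-.110,0,.147))]
if __name__=='__main__':
    f=lambda p:np.concatenate([proj(c,w(p,L))[0]-o for c,o,L in obs])
    q=least_squares(f,[.65,0,-.4],loss='soft_l1'); p=q.x
    print(p,np.degrees(p[2])); print(f(p).reshape(-1,2).round(2))
    np.save('p.npy',p)
    for n,L in dict(tab=(-.11,0,.15),bar=(-.092,0,.106),hinge=(.056,0,.106)).items(): print(n,w(p,L)[0].round(4))
    for nm,c,o,k,sz in(('scene0',S,(170,140),5,(100,120)),('top0',T,(230,170),6,(90,100))):
        im=cv2.imread(f'pics/{nm}.png')[o[1]:o[1]+sz[1],o[0]:o[0]+sz[0]]
        im=cv2.resize(im,None,fx=k,fy=k,interpolation=cv2.INTER_CUBIC)
        for P,col in((np.c_[.05*np.cos(a),.05*np.sin(a),0*a+.112],(0,255,0)),(np.c_[.062*np.cos(a),.062*np.sin(a),0*a+.013],(0,0,255)),
          (np.array([(-.05,.032,.106),(-.092,.032,.106),(-.092,-.032,.106),(-.05,-.032,.106)]),(0,255,255)),
          (np.array([(-.106,.013,.150),(-.106,-.013,.150),(-.114,-.013,.150),(-.114,.013,.15)]),(255,255,0))):
            uv=((proj(c,w(p,P))-o+.5)*k-.5).round().astype(int)
            cv2.polylines(im,[uv.reshape(-1,1,2)],False,col,1)
        cv2.imwrite(f'pics/f_{nm}.png',im)
E
python3 fit.py
```

```text
[ 0.61181942 -0.04729373 -0.44347836] -25.40943819487987
[[ 23.4  -12.64]
 [-25.63  12.03]
 [ -0.17   0.59]
 [ -1.39  -1.98]
 [ -0.65   0.65]
 [  0.71  -1.03]
 [ -1.91  -2.88]
 [ -0.2   -0.4 ]]
tab [ 5.125e-01 -1.000e-04  1.650e-01]
bar [ 0.5287 -0.0078  0.121 ]
hinge [ 0.6624 -0.0713  0.121 ]
```

```bash
python3 -c "
import cv2,numpy as np
a=cv2.imread('pics/f_scene0.png');b=cv2.imread('pics/f_top0.png')
cv2.imwrite('pics/ff.png',cv2.resize(np.hstack([a[:600],b[:600,:500]] if 0 else [a,cv2.resize(b,(540,600))]),(790,455)))"
```

```text
(no output)
```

View pics/ff.png

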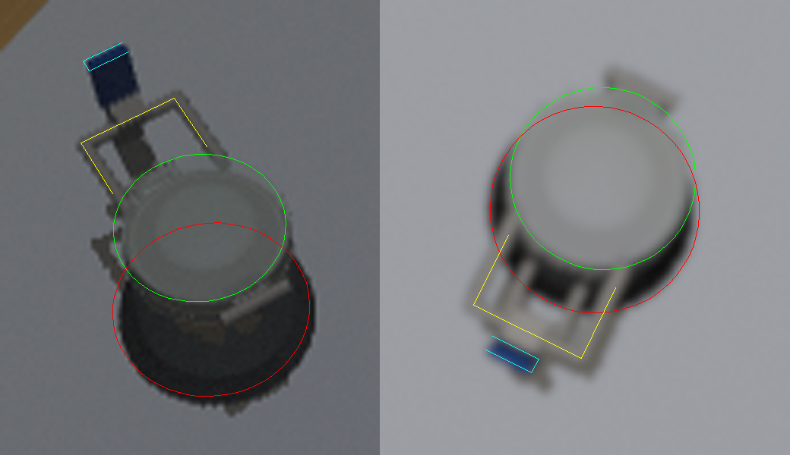

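```bash
sed -i 's/(S,s(112,192),(-.092,.032/(S,s(112,192),(-.092,-.032/; s/(S,s(234,128),(-.092,-.032/(S,s(234,128),(-.092,.032/' fit.py; python3 fit.py;  python3 -c "
import cv2,numpy as np
a=cv2.imread('pics/f_scene0.png');b=cv2.imread('pics/f_top0.png')
cv2.imwrite('pics/ff2.png',cv2.resize(np.hstack([a,cv2.resize(b,(540,600))]),(790,455)))"
```

```text
[ 0.61331655 -0.04630185 -0.43292127] -24.804561569777402
[[-0.76 -0.48]
 [-0.66  0.24]
 [-0.27  0.27]
 [-1.37 -2.56]
 [-0.31  0.86]
 [ 0.31 -1.63]
 [-1.09 -2.88]
 [-0.16 -0.83]]
tab [ 5.135e-01 -2.000e-04  1.650e-01]
bar [ 0.5298 -0.0077  0.121 ]
hinge [ 0.6642 -0.0698  0.121 ]
```

View pics/ff2.png

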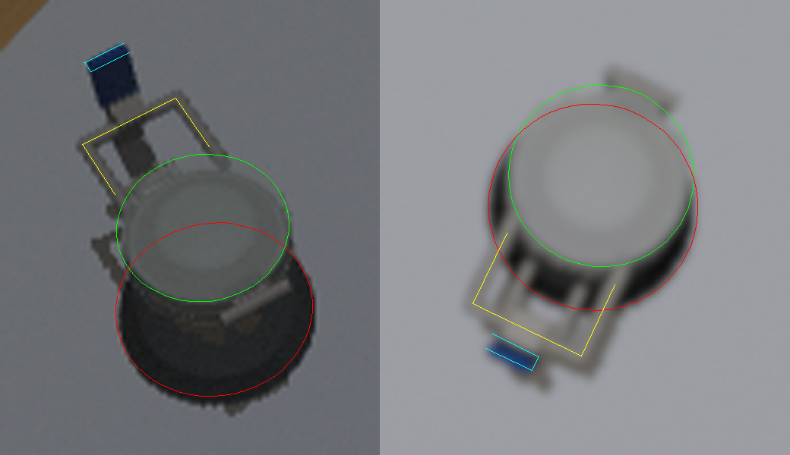

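```bash
cat > tri.py <<'E'
from h import *
from scipy.spatial import ConvexHull
from scipy.optimize import least_squares
import sys
S=dict(np.load('pics/scene0.npz')); T=dict(np.load('pics/top0.npz'))
from fit import w
p=np.load('p.npy')
def cen(c,f,roi):
    I=c['pixels'].astype(float); u0,u1,v0,v1=roi
    W=f(I[v0:v1,u0:u1]); m=cv2.moments(W.astype(np.float32))
    return np.array([u0+m['m10']/m['m00'],v0+m['m01']/m['m00']]),W.sum()
blue=lambda J:np.clip(J[...,2]-J[...,0]-25,0,60)/60
cs=cen(S,blue,(185,215,145,180)); ct=cen(T,blue,(245,275,235,265)); print('blue',cs,ct)
# silhouette centroid of tab box
def tab(p,phi):
    th=np.radians(10); ax=np.array([-np.sin(th),0,np.cos(th)]); n=np.array([np.cos(th),0,np.sin(th)])
    top=np.array([-.110,0,.150]); P=[]
    for h in(0,-.036):
        for s in(-1,1):
            for d in(-.004,.004): P.append(top+h*ax+d*n+np.array([0,.013*s,0]))
    P=np.array(P); o=np.array([-.080,0,.055]); c,s=np.cos(phi),np.sin(phi); Q=P-o
    return np.c_[o[0]+c*Q[:,0]-s*Q[:,2],Q[:,1],o[2]+s*Q[:,0]+c*Q[:,2]]
def sil(c,W):
    uv=proj(c,W).astype(np.float32); h=cv2.convexHull(uv); m=cv2.moments(h); return np.array([m['m10']/m['m00'],m['m01']/m['m00']]),m['m00']
for phi in(0,.03,.06): print(phi,sil(S,w(p,tab(p,phi))),sil(T,w(p,tab(p,phi))))
# holder dark masks
for nm,c,roi in(('S',S,(195,260,190,250)),('T',T,(245,305,180,245))):
    u0,u1,v0,v1=roi; J=c['pixels'][v0:v1,u0:u1].astype(int).sum(2)
    print(nm,'dark levels',np.percentile(J,[2,20,50,90]))
E
python3 tri.py
```

```text
blue (array([197.86310519, 154.39565943]), np.float64(9.983333333333333)) (array([258.5226179 , 248.13666987]), np.float64(17.316666666666666))
0 (array([199.22798513, 160.17546392]), 166.51689832436386) (array([259.0707486 , 246.46986497]), 54.986423206399195)
0.03 (array([198.79861131, 159.69734518]), 168.9661568297306) (array([258.64782689, 247.39538961]), 60.30076987633947)
0.06 (array([198.37982406, 159.24687075]), 171.22170055983588) (array([258.22926919, 248.31177012]), 65.53451532369945)
S dark levels [ 79. 108. 256. 324.]
T dark levels [ 99.  369.8 436.  476. ]
```

```bash
cat >> tri.py <<'E'
blue=lambda J:((J[...,2]-J[...,0])/(J.sum(2)+1)>.12)*1.
cs=cen(S,blue,(185,215,145,175)); ct=cen(T,lambda J:np.clip((J[...,2]-J[...,0]-15)/90,0,1),(245,275,235,262)); print('blue',cs,ct)
from scipy.ndimage import map_coordinates
a=np.linspace(0,2*np.pi,72,endpoint=False)
cyl=np.r_[np.c_[.062*np.cos(a),.062*np.sin(a),0*a],np.c_[.062*np.cos(a),.062*np.sin(a),0*a+.013]]
def edges(c,p):
    h=cv2.convexHull(proj(c,w(p,cyl)).astype(np.float32))[:,0]; 
    m=h.mean(0); G=cv2.GaussianBlur(c['pixels'].astype(np.float32).sum(2),(0,0),.7); out=[]
    k=np.arange(-5,5.01,.1)
    for q in h:
        d=(q-m)/np.linalg.norm(q-m); P=q+k[:,None]*d
        v=map_coordinates(G,[P[:,1],P[:,0]],order=1); g=np.gradient(v); i=g.argmax()
        inn=v[max(0,i-15)]
        if g[i]>3 and inn<170 and 0<i<len(k)-1: out.append((q,k[i],np.arctan2(d[1],d[0])))
    return out
clicks=[(S,(192.0-.0,178.0),(-.092,-.032,.106)),(S,(216.4,165.3),(-.092,.032,.106)),
 (T,(250.2,235.9),(-.092,.032,.106)),(T,(275.1,250.3),(-.092,-.032,.106))]
obsl=[]
def res(x,det=False):
    pp=x[:3]; R=[]
    for c,b in((S,cs[0]),(T,ct[0])): R+=list(2*(sil(c,w(pp,tab(pp,x[3])))[0]-b))
    for c,o,L in clicks: R+=list(proj(c,w(pp,L))[0]-o)
    for c in(S,T):
        e=[k for _,k,_ in edges(c,pp)]; E_=edges(c,pp)
        # project offsets to centre shift
        if len(E_)>8:
            A=np.array([[np.cos(t),np.sin(t),1] for _,_,t in E_]); from scipy.optimize import lsq_linear
            sh=least_squares(lambda z:A@z-np.array(e),[0,0,0],loss='soft_l1',f_scale=.5).x
            R+=list(2*sh[:2]); 
            if det: print('holder',len(E_),sh)
        else: R+=[0,0]
    R.append((x[3]-.03)/.03*.7)
    return np.array(R)
q=least_squares(res,[*p,.03],diff_step=1e-3,x_scale=[.01,.01,.05,.03]); x=q.x
print(x,np.degrees(x[2])); print(res(x,True).round(2)); np.save('p4.npy',x)
for n,L in dict(tab=tab(x,x[3])[:4].mean(0),bar=(-.092,0,.106),hinge=(.056,0,.106)).items(): print(n,w(x,L)[0].round(4))
for nm,c,o,k,sz in(('scene0',S,(170,140),5,(100,120)),('top0',T,(230,170),6,(90,100))):
    im=cv2.imread(f'pics/{nm}.png')[o[1]:o[1]+sz[1],o[0]:o[0]+sz[0]]
    im=cv2.resize(im,None,fx=k,fy=k,interpolation=cv2.INTER_CUBIC)
    for P,col in((np.c_[.05*np.cos(a),.05*np.sin(a),0*a+.112],(0,255,0)),(cyl[:72],(0,0,255)),(cyl[72:],(0,0,255)),
      (np.array([(-.05,.032,.106),(-.092,.032,.106),(-.092,-.032,.106),(-.05,-.032,.106)]),(0,255,255)),
      (tab(x,x[3])[[0,1,3,2,0,4,6,2]],(255,255,0))):
        uv=((proj(c,w(x,P))-o+.5)*k-.5).round().astype(int)
        cv2.polylines(im,[uv.reshape(-1,1,2)],False,col,1)
    cv2.imwrite(f'pics/f_{nm}.png',im)
a=cv2.imread('pics/f_scene0.png');b=cv2.imread('pics/f_top0.png')
cv2.imwrite('pics/ff3.png',cv2.resize(np.hstack([a,cv2.resize(b,(540,600))]),(790,455)))
E
python3 tri.py
```

```text
blue (array([197.86310519, 154.39565943]), np.float64(9.983333333333333)) (array([258.5226179 , 248.13666987]), np.float64(17.316666666666666))
0 (array([199.22798513, 160.17546392]), 166.51689832436386) (array([259.0707486 , 246.46986497]), 54.986423206399195)
0.03 (array([198.79861131, 159.69734518]), 168.9661568297306) (array([258.64782689, 247.39538961]), 60.30076987633947)
0.06 (array([198.37982406, 159.24687075]), 171.22170055983588) (array([258.22926919, 248.31177012]), 65.53451532369945)
S dark levels [ 79. 108. 256. 324.]
T dark levels [ 99.  369.8 436.  476. ]
blue (array([199.17021277, 159.39716312]), np.float64(141.0)) (array([258.41586866, 248.11833105]), np.float64(16.244444444444444))
[ 0.61331396 -0.04636697 -0.43538296  0.04512287] -24.945606107466602
holder 48 [ 0.70834279  0.44140848 -0.21743651]
holder 24 [-0.29632536  0.38864176 -0.70434286]
[-0.99  0.07 -0.11 -0.62 -0.71 -0.53 -0.58  0.14 -0.26  0.22 -1.46 -2.62
  1.42  0.88 -0.59  0.78  0.35]
tab [0.5097 0.0018 0.1636]
bar [ 0.5299 -0.0076  0.121 ]
hinge [ 0.6641 -0.07    0.121 ]
```

View pics/ff3.png

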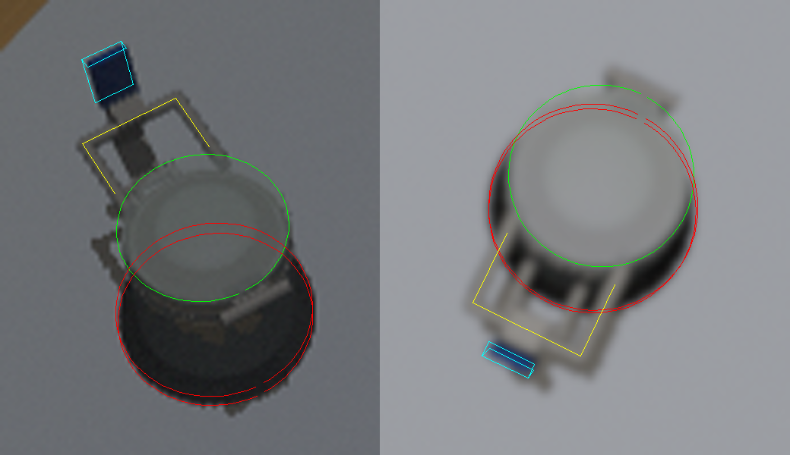

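{"fn": "drive_tool", "kwargs": {
  "steps": [
    [0,-508,-402,0,0,0,9.2],
    [0,-508,-402,0,0,0,9.2],
    [0,-508,-402,0,0,0,9.2],
    [0,-508,-402,0,0,0,9.2],
    [0,-508,-402,0,0,0,9.2],
    [0,-508,-402,0,0,0,9.2],
    [0,-508,-402,0,0,0,9.2],
    [0,-508,-402,0,0,0,9.2],
    [0,-508,-402,0,0,0,9.2],
    [0,-508,-402,0,0,0,9.2],
    [0,-508,-402,0,0,0,9.2],
    [0,-508,-402,0,0,0,9.2]
  ]
}}

```text
t: 1.6
tool_pos: [0.5452, -0.0153, 0.2498]
tcp_rot: [[0.421, 0.907, -0.001], [0.907, -0.421, 0.0], [-0.0, -0.001, -1.0]]
force: [0.3, 0.6, -0.3]
grip_width: -0.0002
```

```bash
cat > st.py <<'E'
from h import *
x=np.load('p4.npy'); s=r.observe(); P=s['tool_pos']; R=s['tcp_rot']
c,sn=np.cos(x[2]),np.sin(x[2]); J=np.array([[c,-sn,0],[sn,c,0],[0,0,1]]); o=np.array([x[0],x[1],.015])
print('t',s['t'],'P',P.round(4),'jar mm',(1000*J.T@(P-o)).round(1),'F jar',(J.T@s['force']).round(2),'w',round(s['grip_width']*1000,1))
print('tool axes in jar:\n',(J.T@R).round(3),'q',s['q'].round(2))
E
python3 st.py
```

```text
t 1.6 P [ 0.5452 -0.0153  0.2498] jar mm [-74.8  -0.5 234.8] F jar [-0.01  0.64 -0.29] w -0.2
tool axes in jar:
 [[-0.     1.    -0.001]
 [ 1.     0.    -0.   ]
 [-0.    -0.001 -1.   ]] q [-0.15  0.28  1.63  0.    1.23  0.28]
```

{"fn": "drive_tool", "kwargs": {
  "steps": [
    [0,0,0,30,0,0,0],
    [0,0,0,55,0,0,0],
    [0,0,0,72,0,0,0],
    [0,0,0,83,0,0,0],
    [0,0,0,83,0,0,0]
  ]
}}

```text
t: 2.22
tool_pos: [0.544, -0.0131, 0.1667]
tcp_rot: [[0.418, 0.908, -0.002], [0.908, -0.418, 0.0], [-0.0, -0.002, -1.0]]
force: [-0.5, -0.6, 0.1]
grip_width: -0.0
```

```bash
cat > look.py <<'E'
from h import *
import sys
t=sys.argv[1]; S=shot('scene',t+'s'); T=shot('top',t+'t')
def z(c,u0,u1,v0,v1,k): return cv2.resize(c['pixels'][v0:v1,u0:u1,::-1],None,fx=k,fy=k,interpolation=cv2.INTER_CUBIC)
cv2.imwrite(f'pics/{t}.png',np.hstack([z(S,150,280,100,250,3),z(T,220,320,150,275,4)[:450]]) )
E
python3 look.py d1; python3 st.py
```

```text
t 2.325 P [ 0.5452 -0.0137  0.1678] jar mm [-75.5   0.9 152.8] F jar [ 0.64 -0.76  0.77] w 0.4
tool axes in jar:
 [[-0.003  1.     0.001]
 [ 1.     0.003  0.   ]
 [ 0.     0.001 -1.   ]] q [-0.15  0.37  1.72  0.    1.05  0.28]
```

View pics/d1.png

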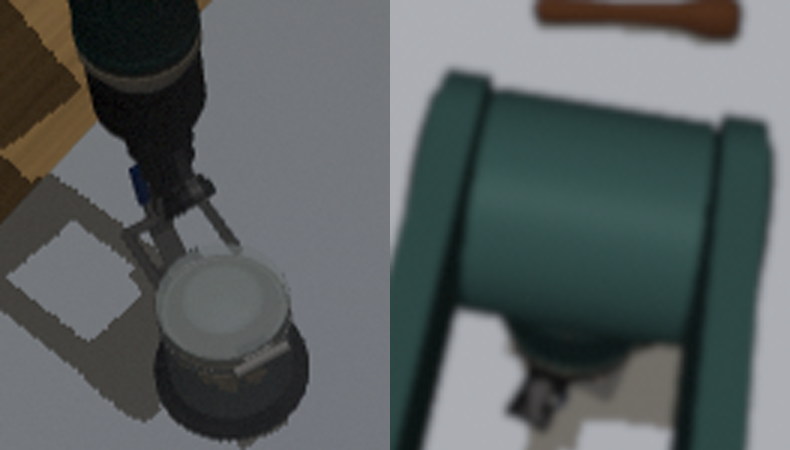

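{"fn": "drive_tool", "kwargs": {
  "steps": [
    [0,0,-10,0,0,0,0],
    [0,0,-18,0,0,0,0],
    [0,0,-26,0,0,0,0],
    [0,0,-34,0,0,0,0],
    [0,0,-42,0,0,0,0],
    [0,0,-50,2,0,0,0],
    [0,0,-58,6,0,0,0],
    [0,0,-66,12,0,0,0],
    [0,0,-74,16,0,0,0],
    [0,0,-84,18,0,0,0],
    [0,0,-94,20,0,0,0],
    [0,0,-94,20,0,0,0]
  ]
}}

```text
t: 3.82
tool_pos: [0.4585, 0.0255, 0.1471]
tcp_rot: [[0.419, 0.908, -0.001], [0.908, -0.419, 0.0], [-0.0, -0.001, -1.0]]
force: [-0.0, 0.7, -0.3]
grip_width: -0.0
```

```bash
python3 look.py d2; python3 st.py
```

```text
t 3.925 P [0.46   0.0251 0.1475] jar mm [-169.2    0.2  132.5] F jar [0.76 0.72 0.29] w 0.2
tool axes in jar:
 [[-0.003  1.     0.001]
 [ 1.     0.003  0.   ]
 [ 0.     0.001 -1.   ]] q [-0.1   0.29  1.92 -0.    0.92  0.34]
```

View pics/d2.png

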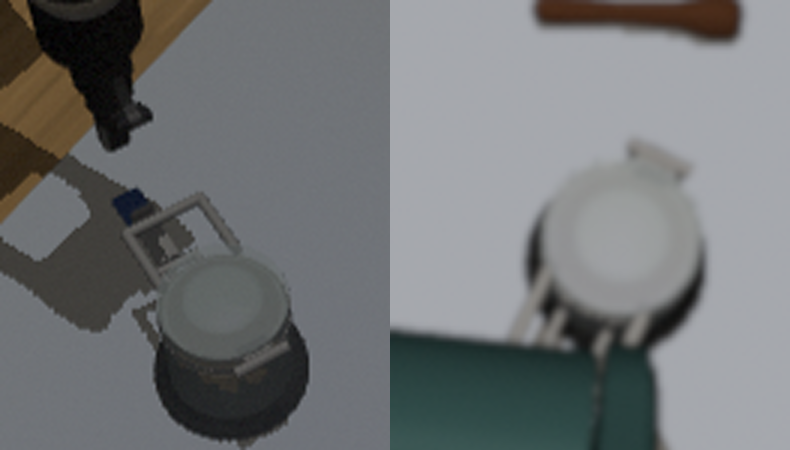

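{"fn": "drive_tool", "kwargs": {
  "steps": [
    [32,0,0,-30,0,0,0],
    [32,0,30,-35,0,0,0],
    [32,0,60,-35,0,0,0],
    [32,0,76,-35,0,0,0],
    [32,0,77,-35,0,0,0],
    [32,0,77,-35,0,0,0]
  ]
}}

```text
t: 4.68
tool_pos: [0.5284, -0.0068, 0.1818]
tcp_rot: [[0.419, 0.908, -0.002], [0.908, -0.419, 0.0], [-0.001, -0.002, -1.0]]
force: [0.3, -0.4, 1.0]
grip_width: 0.0316
```

```bash
python3 look.py d3; python3 st.py
python3 - <<'E'
from h import *
from fit import w
x=np.load('p4.npy'); c=dict(np.load('pics/d3s.npz'))
im=cv2.resize(c['pixels'][130:230,160:270,::-1],None,fx=7,fy=7,interpolation=cv2.INTER_CUBIC)
def d(P,col):
    uv=((proj(c,w(x,P))-(160,130)+.5)*7-.5).round().astype(int); cv2.polylines(im,[uv.reshape(-1,1,2)],False,col,1)
for o in(-.0045,.0045): d([(-.092+o,-.0365,.106),(-.092+o,.0365,.106)],(0,255,255))
for o in(-.0365,-.0275,.0275,.0365): d([(-.092,o,.106),(-.05,o,.106)],(0,255,0))
cv2.imwrite('pics/d3z.png',im)
E
```

```text
t 4.775 P [ 0.5283 -0.0067  0.182 ] jar mm [-9.38e+01  1.00e-01  1.67e+02] F jar [ 0.25  0.11 -0.15] w 31.6
tool axes in jar:
 [[-0.003  1.    -0.002]
 [ 1.     0.003 -0.   ]
 [-0.    -0.002 -1.   ]] q [-0.14  0.33  1.74 -0.    1.07  0.29]
```

View pics/d3z.png

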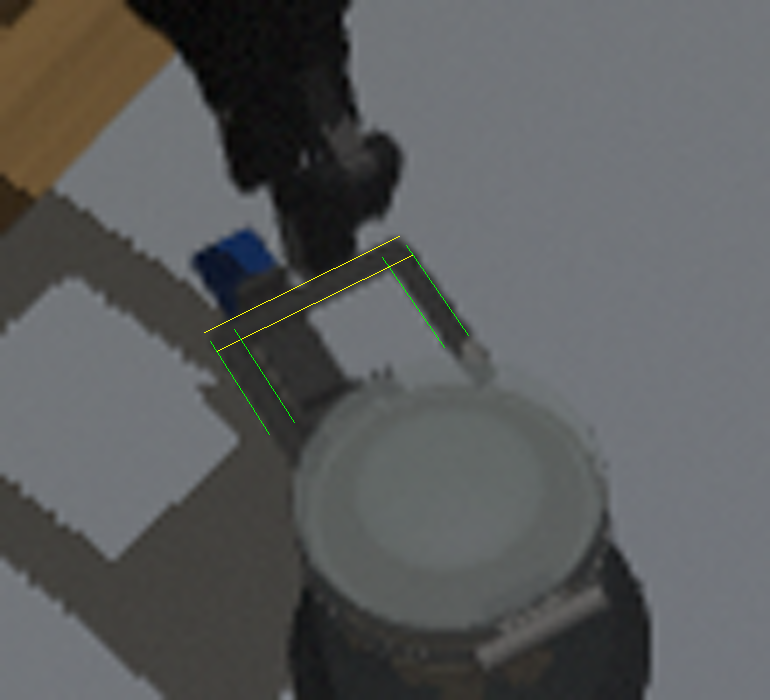

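{"fn": "drive_tool", "kwargs": {
  "steps": [
    [32,0,3,20,0,0,0],
    [32,0,3,40,0,0,0],
    [32,0,3,52,0,0,0],
    [32,0,3,58,0,0,0],
    [32,0,3,58,0,0,0]
  ]
}}

```text
t: 5.4
tool_pos: [0.5321, -0.0083, 0.1242]
tcp_rot: [[0.419, 0.908, -0.0], [0.908, -0.419, -0.0], [-0.0, -0.0, -1.0]]
force: [0.8, -0.1, -0.2]
grip_width: 0.0324
```

```bash
python3 look.py d4; python3 st.py
```

```text
t 5.5 P [ 0.5327 -0.0084  0.1248] jar mm [-89.1   0.4 109.8] F jar [-0.36  0.2  -0.73] w 32.1
tool axes in jar:
 [[-0.003  1.     0.001]
 [ 1.     0.003  0.   ]
 [ 0.     0.001 -1.   ]] q [-0.15  0.41  1.79 -0.    0.93  0.29]
```

View pics/d4.png

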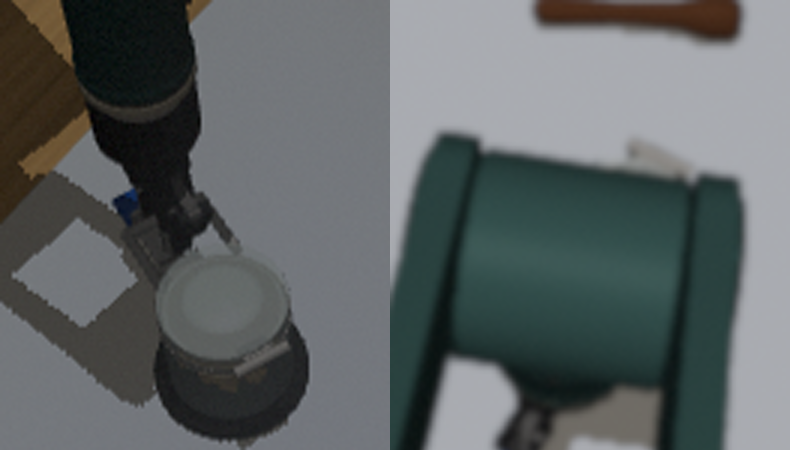

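Fingers straddle the bar inside the loop, no contact. Close.

{"fn": "drive_tool", "kwargs": {
  "steps": [
    [20,0,0,0,0,0,0],
    [10,0,0,0,0,0,0],
    [0,0,0,0,0,0,0],
    [0,0,0,0,0,0,0],
    [0,0,0,0,0,0,0],
    [0,0,0,0,0,0,0]
  ]
}}

```text
t: 6.25
tool_pos: [0.5289, -0.007, 0.1242]
tcp_rot: [[0.419, 0.908, -0.006], [0.908, -0.419, 0.002], [-0.001, -0.007, -1.0]]
force: [-8.4, 4.2, 6.8]
grip_width: 0.0069
```

```bash
python3 st.py
```

```text
t 6.25 P [ 0.5289 -0.007   0.1242] jar mm [-93.2   0.  109.2] F jar [-9.38  0.28  6.83] w 6.9
tool axes in jar:
 [[-0.003  1.    -0.007]
 [ 1.     0.003 -0.001]
 [-0.001 -0.007 -1.   ]] q [-0.14  0.41  1.8   0.    0.94  0.29]
```

{"fn": "drive_tool", "kwargs": {
  "steps": [
    [0,0,-2,-2,0,0,0],
    [0,0,-2,-3,0,0,0],
    [0,0,-2,-3,0,0,0]
  ]
}}

```text
t: 6.62
tool_pos: [0.5288, -0.007, 0.1268]
tcp_rot: [[0.419, 0.908, -0.003], [0.908, -0.419, 0.001], [-0.001, -0.003, -1.0]]
force: [-4.1, 3.5, -2.5]
grip_width: 0.0065
```

```bash
python3 look.py d5; python3 st.py
```

```text
t 6.725 P [ 0.5288 -0.007   0.1268] jar mm [-9.320e+01  1.000e-01  1.118e+02] F jar [-5.74  0.07 -2.26] w 6.5
tool axes in jar:
 [[-0.003  1.    -0.004]
 [ 1.     0.003 -0.001]
 [-0.001 -0.004 -1.   ]] q [-0.14  0.41  1.8   0.    0.94  0.29]
```

View pics/d5.png

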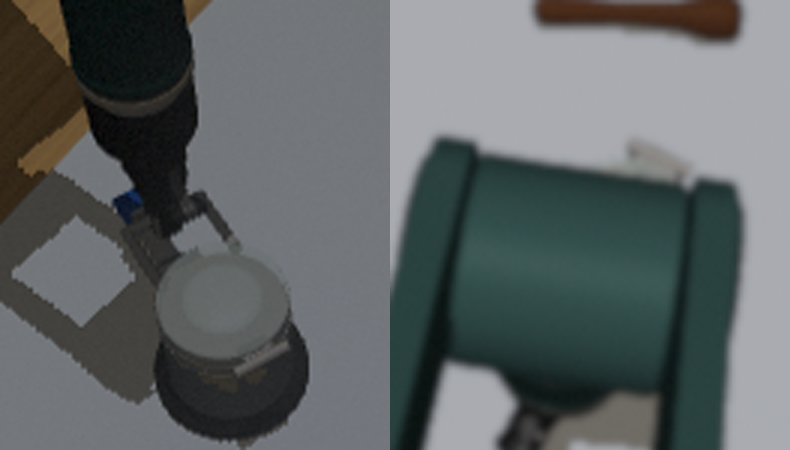

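{"fn": "drive_tool", "kwargs": {
  "steps": [
    [0,0,-1,-5,0,0,0],
    [0,0,0,-13,0,0,0],
    [0,0,1,-21,0,0,0],
    [0,0,2,-28,0,0,0],
    [0,0,4,-36,0,0,0],
    [0,0,6,-43,0,0,0],
    [0,0,9,-50,0,0,0],
    [0,0,12,-58,0,0,0],
    [0,0,15,-65,0,0,0],
    [0,0,19,-71,0,0,0],
    [0,0,19,-71,0,0,0]
  ]
}}

```text
t: 8.1
tool_pos: [0.5463, -0.015, 0.1992]
tcp_rot: [[0.419, 0.908, -0.003], [0.908, -0.419, 0.001], [-0.0, -0.003, -1.0]]
force: [-8.8, 4.3, 1.4]
grip_width: 0.0064
```

```bash
python3 look.py d6; python3 st.py
```

```text
t 8.2 P [ 0.5462 -0.0149  0.199 ] jar mm [-74.1   0.2 184. ] F jar [-9.26  0.68  0.85] w 6.4
tool axes in jar:
 [[-0.003  1.    -0.003]
 [ 1.     0.003 -0.   ]
 [-0.    -0.003 -1.   ]] q [-0.15  0.34  1.69  0.    1.12  0.28]
```

View pics/d6.png

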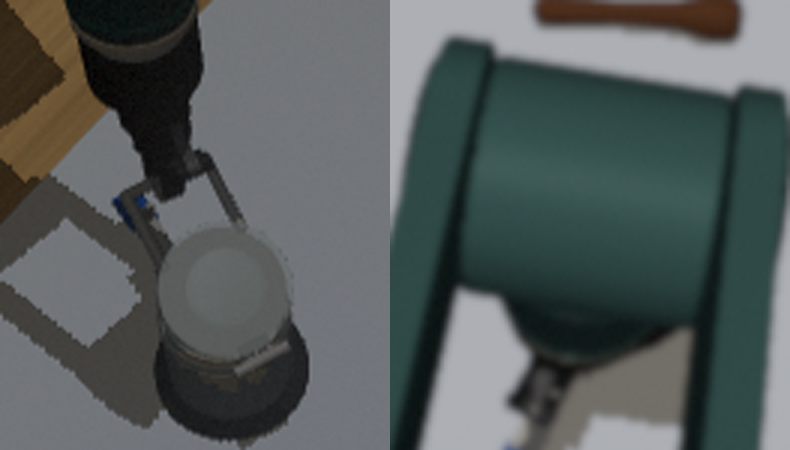

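{"fn": "drive_tool", "kwargs": {
  "steps": [
    [0,0,3,-7,0,0,0],
    [0,0,7,-13,0,0,0],
    [0,0,12,-19,0,0,0],
    [0,0,17,-25,0,0,0],
    [0,0,22,-31,0,0,0],
    [0,0,28,-36,0,0,0],
    [0,0,34,-41,0,0,0],
    [0,0,40,-46,0,0,0],
    [0,0,46,-50,0,0,0],
    [0,0,53,-54,0,0,0],
    [0,0,53,-54,0,0,0],
    [0,0,53,-54,0,0,0]
  ]
}}

```text
t: 9.7
tool_pos: [0.5953, -0.0373, 0.2557]
tcp_rot: [[0.419, 0.908, 0.0], [0.908, -0.419, 0.0], [0.001, 0.0, -1.0]]
force: [-11.5, 4.9, 15.7]
grip_width: 0.0067
```

```bash
python3 look.py d7; python3 st.py
```

```text
t 9.8 P [ 0.5952 -0.0372  0.2557] jar mm [-20.3   0.6 240.7] F jar [-12.06   0.5   16.11] w 6.5
tool axes in jar:
 [[-0.003  1.     0.   ]
 [ 1.     0.003  0.001]
 [ 0.001  0.    -1.   ]] q [-0.18  0.35  1.51  0.    1.28  0.25]
```

View pics/d7.png

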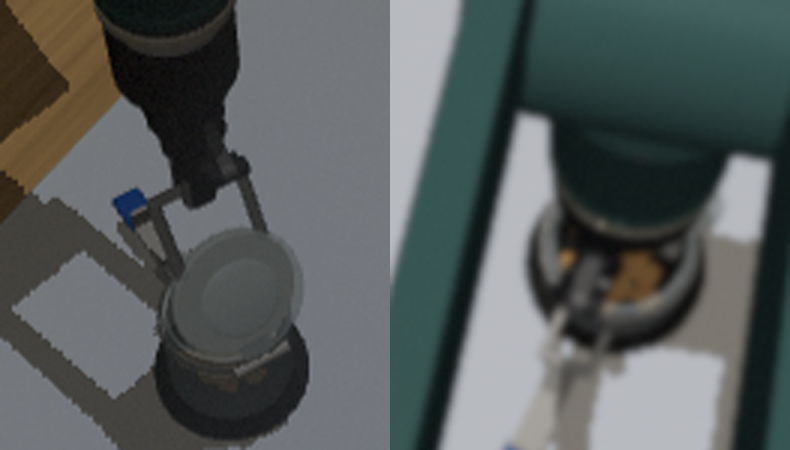

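View pics/d7s.png

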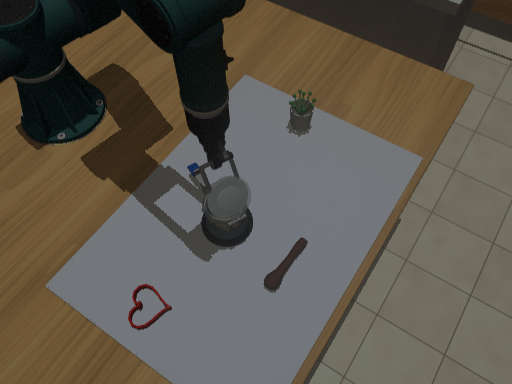

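{"fn": "drive_tool", "kwargs": {
  "steps": [
    [0,0,-1,-1.5,0,0,0],
    [0,0,-1.5,-3,0,0,0],
    [0,0,-1.5,-3,0,0,0],
    [0,0,-1.5,-3,0,0,0]
  ]
}}

```text
t: 10.3
tool_pos: [0.5947, -0.0371, 0.2556]
tcp_rot: [[0.419, 0.908, 0.0], [0.908, -0.419, 0.0], [0.0, 0.0, -1.0]]
force: [-2.8, 2.6, 0.9]
grip_width: 0.0067
```

```bash
python3 st.py; python3 look.py d8
python3 - <<'E'
from h import *
from fit import w
x=np.load('p4.npy'); c=dict(np.load('pics/d8s.npz')); a=np.linspace(0,2*np.pi,60)
out=[]
for deg in(55,60,65):
    im=cv2.resize(c['pixels'][140:250,170:260,::-1],None,fx=5,fy=5,interpolation=cv2.INTER_CUBIC)[:, :263*2]
    th=np.radians(deg)
    def d(P,col):
        P=np.array(P,float); X=P[:,0]-.056;Z=P[:,2]-.106
        Q=np.c_[.058+np.cos(th)*X+np.sin(th)*Z,P[:,1],.106-np.sin(th)*X+np.cos(th)*Z]
        uv=((proj(c,w(x,Q))-(170,140)+.5)*5-.5).round().astype(int); cv2.polylines(im,[uv.reshape(-1,1,2)],False,col,1)
    d(np.c_[.05*np.cos(a),.05*np.sin(a),0*a+.112],(0,255,0))
    d([(-.05,-.032,.106),(-.092,-.032,.106),(-.092,.032,.106),(-.05,.032,.106)],(0,255,255))
    out.append(im[:,:390])
I=np.hstack(out); cv2.imwrite('pics/d8z.png',cv2.resize(I,None,fx=790/I.shape[1],fy=790/I.shape[1],interpolation=cv2.INTER_AREA))
E
```

```text
t 10.3 P [ 0.5947 -0.0371  0.2556] jar mm [-20.8   0.6 240.6] F jar [-3.61  1.18  0.91] w 6.7
tool axes in jar:
 [[-0.003  1.     0.   ]
 [ 1.     0.003  0.   ]
 [ 0.     0.    -1.   ]] q [-0.18  0.35  1.51  0.    1.28  0.25]
```

View pics/d8z.png

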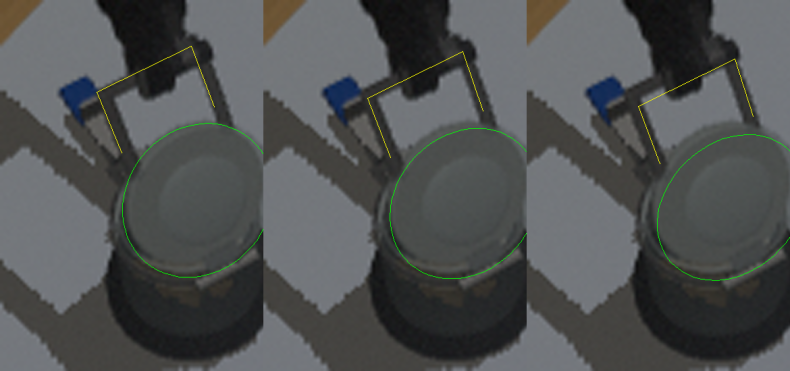

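Run:
```python
from plant import r
print(r.observe()['grip_width'], r.observe()['t']); print(r.sign_off())
```

```text
0.0065236352011541566 10.4
the job is handed in; nothing more can be done
None
```

The jar is unlatched, and the arm is holding the lid at about 60 degrees by its wire loop. I handed the job in at about 10.4 s.

**What I did:** I hooked the closed fingers behind the blue tab and pulled it forward until the clasp dropped open. The lid stayed shut in the picture taken then. I next gripped the loop's crossbar from above and raised the lid along its arc to about 60 degrees, well short of upright.

**Last checks:**
- **Angle:** the arm's position gives 59 degrees from its horizontal reading and 63 from its height. An overlay on the scene picture fits about 60, but not sharply.
- **Grip:** steady on the bar, with about 4 N at the wrist after I eased a sideways load of about 20 N. The finger opening reads 6.5 mm although the bar is 9 mm thick. I put that down to soft pads, because the lid followed the arm all the way up.
- **Clasp and other items:** the clasp is fully open. The pick cup, egg ring and pestle look unmoved in the last full scene picture, taken just before a final adjustment of about 3 mm.

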